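Load the sample pucks in reverse order

ROBOT

A 6-joint arm with a two-finger parallel gripper is mounted at the origin on the work surface. World frame = base frame: x ahead of the robot, y to its left, z up, the work surface at z = 0. Lengths are in m, angles in rad, forces in N, time in s.
With the tool pointing down it reaches from about 0.375 to 0.975 m from the base axis. Payload 3.8 kg.
Tool frame: the origin (TCP) lies midway between the tips of the shut fingers; the grasp point (between the pads) lies bot.grasp_offset behind it (bot.grasp_offset is the distance from the TCP to the grasp point, in m); z points along the fingers, y is the direction in which the jaws open and shut (so a half turn about z gives the same grasp; the last joint's range is limited). The gripper opens to 85 mm and grips with 20 to 120 N. Pads are 22 mm wide; open, the fingers measure 114 mm over their backs; the gripper's body (76 mm by 85 mm) begins 54 mm behind the grasp point. The pads swing forward as they close: fully open they stand 13 mm farther back than shut.
Start: joints at [1.291, 0.264, 1.604, -0, 1.274, -0.037], TCP at [0.162, 0.655, 0.231] pointing down, gripper open.
Joint ranges: [-2.63, 2.63], [-0.94, 2.18], [0.31, 2.57], [-1.31, 4.45], [0, 2.66], [-2.55, 2.55]. Speed limits (rad/s): [2.57, 2.57, 3.14, 3.14, 3.14, 3.14].

INTERFACE

Orientations are given as a rotation vector (axis times angle).
In Python, from workcell import read_state, viewer, job, bot gives the robot as it stands.
- The arm moves only by the shell command python3 -m crank 'ROWS' [FORCE]. ROWS is text: rows parted by semicolons, each of 7 numbers parted by spaces: the shift along the tool's x, y, z in mm, then the turn, a rotation vector about the tool's x, y, z in rad, then the closure in counts, from 0 (fully open) to 255 (shut). A call has 1 to 20 rows; each row is the pose to reach, as a shift and turn from the pose commanded when the call began, along the tool's axes at that moment; what a row does not reach only later rows make up. A row lasts 1/8 s, in which the tool goes at most 62.5 mm and 10.7 degrees, less where a joint would pass 70% of its speed; a pose out of reach is approached as far as the arm can. A call with a gripper value outside its range is refused whole. The fingers move at their own pace and stop on an object; FORCE is the grip in N (left out, the last holds). Time passes only in rows, so rows that repeat a pose let the fingers close. It gives the time, the measured TCP pose, the force and the opening at its end, in the units of the state.
- read_state(): the state, without advancing time (a new reading comes with each control period).
- viewer.read_camera(name): name is "side" or "top"; returns a dict with "pixels" (480x640x3 uint8, red, green, blue), "vertical_fov" (degrees; the focal length in pixels is half the picture's height over the tangent of half this angle, whatever the lens; pixels are square), "cx", "cy" (the principal point, pixels), "view" (4x4, takes a point from world to camera coordinates). Camera axes: x right, y up, looking along -z (the intrinsics and any distortion apply to the point x, -y, -z); pixel columns grow to the right and rows downward; lengths in m; the calibration is good to about 2 mm. A picture is of the moment at which its call begins. There is no depth.
- job.finish_job(): hands the job in, once; it reports no verdict.
The state is a dict: "time": time; "q": joint angles; "joint_vel": joint speeds; "joint_torque": joint torques, N m; "tool_pos": TCP position; "tcp_rot": TCP orientation; "wrist_force": force on the tool from outside, world axes, zero at the start; "torque": the same for the moment, N m; "width": opening from 0.0 (shut) to 1.0 (fully open).
Only numpy, scipy, OpenCV 4.12 (cv2) and the standard library are available. Lean on these libraries where they do the work, as an engineer would, in place of code of your own. Each camera call takes 0.05 s, during which the arm holds its last target.

TASK

Move the four sample pucks from the aluminium storage rack into the tan loading rack in reverse order: counting from the black-dot end of each rack, the first puck in storage goes into the last pocket of the loading rack, the second into the last but one, and so on. Carry them upright and set each down flat inside its pocket without dropping it, leave all four standing there released, and do not disturb the flange, the micropositioner or the carton.

Things in the scene. Friction and masses are not known exactly. Their poses are not given: they have to be found in the camera images.
- red_puck: loose sample puck, about 130 g: brass disc 40 mm across, 12 mm high, with a round upright red plastic grip 20 mm across on its centre, from 12 to 50 mm above the underside. Origin: centre of the underside, z up along the grip. At the start upright on the pad of its colour; neighbours stand 62 mm away along the row
- yellow_puck: loose sample puck, about 130 g: brass disc 40 mm across, 12 mm high, with a round upright yellow plastic grip 20 mm across on its centre, from 12 to 50 mm above the underside. Origin: centre of the underside, z up along the grip. At the start upright on the pad of its colour; neighbours stand 62 mm away along the row
- green_puck: loose sample puck, about 130 g: brass disc 40 mm across, 12 mm high, with a round upright green plastic grip 20 mm across on its centre, from 12 to 50 mm above the underside. Origin: centre of the underside, z up along the grip. At the start upright on the pad of its colour; neighbours stand 62 mm away along the row
- blue_puck: loose sample puck, about 130 g: brass disc 40 mm across, 12 mm high, with a round upright blue plastic grip 20 mm across on its centre, from 12 to 50 mm above the underside. Origin: centre of the underside, z up along the grip. At the start upright on the pad of its colour; neighbours stand 62 mm away along the row
- red_pad: red square pad, 54 x 54 x 2 mm, fixed on the floor of one pocket of the storage rack: the home of the red puck, still there when the puck is gone. Origin: centre of its underside, 6 mm above the table (a puck on it has its underside at 8 mm); axes as the rack's
- yellow_pad: yellow square pad, 54 x 54 x 2 mm, fixed on the floor of one pocket of the storage rack: the home of the yellow puck, still there when the puck is gone. Origin: centre of its underside, 6 mm above the table (a puck on it has its underside at 8 mm); axes as the rack's
- green_pad: green square pad, 54 x 54 x 2 mm, fixed on the floor of one pocket of the storage rack: the home of the green puck, still there when the puck is gone. Origin: centre of its underside, 6 mm above the table (a puck on it has its underside at 8 mm); axes as the rack's
- blue_pad: blue square pad, 54 x 54 x 2 mm, fixed on the floor of one pocket of the storage rack: the home of the blue puck, still there when the puck is gone. Origin: centre of its underside, 6 mm above the table (a puck on it has its underside at 8 mm); axes as the rack's
- storage_rack: fixed aluminium rack that holds the pucks at the start, a coloured pad in each pocket. 4 square pockets, inside 56 x 56 mm, centres at x = 0, y = +93, +31, -31, -93 mm; floor at z = 6 mm, walls 6 mm thick with tops at 20 mm. 68 mm wide (x), 254 mm long (y) plus a 26 mm end block at +y with a black dot: the marked end, on the robot's left. Origin: mid-row, on the underside; z up.
- loading_rack: fixed tan plastic rack, dark pocket floors, empty, nearer or farther than the other. 4 square pockets, inside 56 x 56 mm, centres at x = 0, y = +93, +31, -31, -93 mm; floor at z = 6 mm, walls 6 mm thick with tops at 20 mm. 68 mm wide (x), 254 mm long (y) plus a 26 mm end block at +y with a black dot: the marked end, on the robot's left. Origin: mid-row, on the underside; z up.
- flange: bystander, loose: steel vacuum flange lying flat, a ring 70 mm across with a 36 mm hole, 13 mm high; origin at the centre of its underside
- positioner: bystander, loose: grey micropositioner block on a 70 x 60 mm foot, 100 mm tall with aluminium thumb wheels; origin at the centre of its underside
- carton: bystander, loose: plain white carton 60 x 90 x 35 mm; origin at the centre of its underside
Things that resemble listed ones, but are neither listed nor needed, are in the scene too. What is shaped like the blue_puck but pink or white is not meant. What is shaped like the green_puck but pink or white is not meant.

How it is judged:
At the end, for the whole second after the job is handed in: Each puck stands in the loading-rack pocket mirroring its home pocket (pad at rack y = s, puck at y = -s): within 12 mm of the pocket centre in x and y, underside within 4 mm of the floor height, tilt under 0.1 rad, released, at rest (((y of red_pad in the frame of storage_rack between 0.081 and 0.105 m and y of red_puck in the frame of loading_rack between -0.105 and -0.081 m) or (y of red_pad in the frame of storage_rack between 0.019 and 0.043 m and y of red_puck in the frame of loading_rack between -0.043 and -0.019 m) or (y of red_pad in the frame of storage_rack between -0.043 and -0.019 m and y of red_puck in the frame of loading_rack between 0.019 and 0.043 m) or (y of red_pad in the frame of storage_rack between -0.105 and -0.081 m and y of red_puck in the frame of loading_rack between 0.081 and 0.105 m)) and x of red_puck in the frame of loading_rack between -0.012 and 0.012 m and z of red_puck in the frame of loading_rack between 0.002 and 0.01 m and angle between each of red_puck, yellow_puck, green_puck, blue_puck's own z axis and vertical below 0.1 rad and linear speed of each of red_puck, yellow_puck, green_puck, blue_puck below 0.02 m/s and angular speed of each of red_puck, yellow_puck, green_puck, blue_puck below 0.2 rad/s and ((y of yellow_pad in the frame of storage_rack between 0.081 and 0.105 m and y of yellow_puck in the frame of loading_rack between -0.105 and -0.081 m) or (y of yellow_pad in the frame of storage_rack between 0.019 and 0.043 m and y of yellow_puck in the frame of loading_rack between -0.043 and -0.019 m) or (y of yellow_pad in the frame of storage_rack between -0.043 and -0.019 m and y of yellow_puck in the frame of loading_rack between 0.019 and 0.043 m) or (y of yellow_pad in the frame of storage_rack between -0.105 and -0.081 m and y of yellow_puck in the frame of loading_rack between 0.081 and 0.105 m)) and x of yellow_puck in the frame of loading_rack between -0.012 and 0.012 m and z of yellow_puck in the frame of loading_rack between 0.002 and 0.01 m and ((y of green_pad in the frame of storage_rack between 0.081 and 0.105 m and y of green_puck in the frame of loading_rack between -0.105 and -0.081 m) or (y of green_pad in the frame of storage_rack between 0.019 and 0.043 m and y of green_puck in the frame of loading_rack between -0.043 and -0.019 m) or (y of green_pad in the frame of storage_rack between -0.043 and -0.019 m and y of green_puck in the frame of loading_rack between 0.019 and 0.043 m) or (y of green_pad in the frame of storage_rack between -0.105 and -0.081 m and y of green_puck in the frame of loading_rack between 0.081 and 0.105 m)) and x of green_puck in the frame of loading_rack between -0.012 and 0.012 m and z of green_puck in the frame of loading_rack between 0.002 and 0.01 m and ((y of blue_pad in the frame of storage_rack between 0.081 and 0.105 m and y of blue_puck in the frame of loading_rack between -0.105 and -0.081 m) or (y of blue_pad in the frame of storage_rack between 0.019 and 0.043 m and y of blue_puck in the frame of loading_rack between -0.043 and -0.019 m) or (y of blue_pad in the frame of storage_rack between -0.043 and -0.019 m and y of blue_puck in the frame of loading_rack between 0.019 and 0.043 m) or (y of blue_pad in the frame of storage_rack between -0.105 and -0.081 m and y of blue_puck in the frame of loading_rack between 0.081 and 0.105 m)) and x of blue_puck in the frame of loading_rack between -0.012 and 0.012 m and z of blue_puck in the frame of loading_rack between 0.002 and 0.01 m); the robot touches nothing.
It fails at once if a puck is tipped by more than 40 degrees (angle between any of red_puck, yellow_puck, green_puck, blue_puck's own z axis and vertical above 0.7 rad).
It fails at once if a puck is dropped or thrown: touched by nothing with its underside more than 40 mm above the table ((height (world z) of red_puck above 0.04 m and contact force between red_puck and anything else below 0.001 N) or (height (world z) of yellow_puck above 0.04 m and contact force between yellow_puck and anything else below 0.001 N) or (height (world z) of green_puck above 0.04 m and contact force between green_puck and anything else below 0.001 N) or (height (world z) of blue_puck above 0.04 m and contact force between blue_puck and anything else below 0.001 N)).
It fails at once if the flange, the positioner or the carton is shifted by more than 25 mm (distance of any of flange, positioner, carton from where it was at the start of the episode above 0.025 m).
It also fails if it takes over 96 s, if anything falls off the work surface, if the arm or the gripper's body presses on something with over 40 N, if the wrist force passes 120 N, or if a joint passes its speed limit or range.

## Working session

There is one attempt and no reset: what is moved stays moved. The work goes in short steps, Python scripts to look and compute and a shell command to move; the robot and the scene stay as the last step left them, time stands still between calls to the robot, and variables do not carry over. Pictures are saved under pics/ and viewed, and the job is handed in when it is done.

```bash
ls; mkdir -p pics
python3 - <<'E'
from workcell import read_state, viewer, job, bot
import cv2, numpy as np
print(bot.grasp_offset, dir(bot)); print(read_state())
for n in ("side","top"):
    d=viewer.read_camera(n); print(n,{k:(v if k!="pixels" else v.shape) for k,v in d.items()})
    cv2.imwrite(f"pics/{n}0.png",d["pixels"][...,::-1])
E
```

```text
pics
0.0187 ['MotionError', '__class__', '__delattr__', '__dict__', '__dir__', '__doc__', '__eq__', '__format__', '__ge__', '__getattribute__', '__getstate__', '__gt__', '__hash__', '__init__', '__init_subclass__', '__le__', '__lt__', '__module__', '__ne__', '__new__', '__reduce__', '__reduce_ex__', '__repr__', '__setattr__', '__sizeof__', '__str__', '__subclasshook__', '__weakref__', 'grasp_offset']
{'time': 0.0, 'q': array([ 1.29108653e+00,  2.64805457e-01,  1.60538973e+00, -1.57358465e-05,
        1.27371026e+00, -3.69014268e-02]), 'joint_vel': array([-9.47633533e-04,  8.51783419e-05, -1.37661942e-03, -1.17326187e-03,
        2.19228088e-04, -2.37646814e-03]), 'joint_torque': array([ 1.50558299e-03, -5.15105009e+01, -3.67319942e+01, -1.26728987e-04,
        1.31844150e-02,  1.58759576e-05]), 'tool_pos': array([0.16209224, 0.65448252, 0.2299183 ]), 'tcp_rot': array([-0.38041645, -3.11812082,  0.00359081]), 'wrist_force': array([0.38551353, 0.43969972, 0.05919278]), 'torque': array([ 0.00849818, -0.02236579,  0.00416844]), 'width': 0.9988247286637079}
side {'pixels': (480, 640, 3), 'vertical_fov': 49.4556549337507, 'cx': 322.04448869702895, 'cy': 242.3632685969448, 'view': array([[ 0.98487418, -0.17321747, -0.00430697, -0.62554326],
       [ 0.13757586,  0.76662988,  0.62717742, -0.09742373],
       [-0.10533624, -0.61828338,  0.77886452, -0.99001822],
       [ 0.        ,  0.        ,  0.        ,  1.        ]])}
top {'pixels': (480, 640, 3), 'vertical_fov': 46.45441378848823, 'cx': 319.19618570021066, 'cy': 239.29614680523792, 'view': array([[-0.01723968, -0.99984654, -0.0031142 , -0.00133485],
       [ 0.99374987, -0.01747796,  0.110253  , -0.6280744 ],
       [-0.11029051, -0.00119401,  0.99389868, -1.11659095],
       [ 0.        ,  0.        ,  0.        ,  1.        ]])}
```

View pics/top0.png

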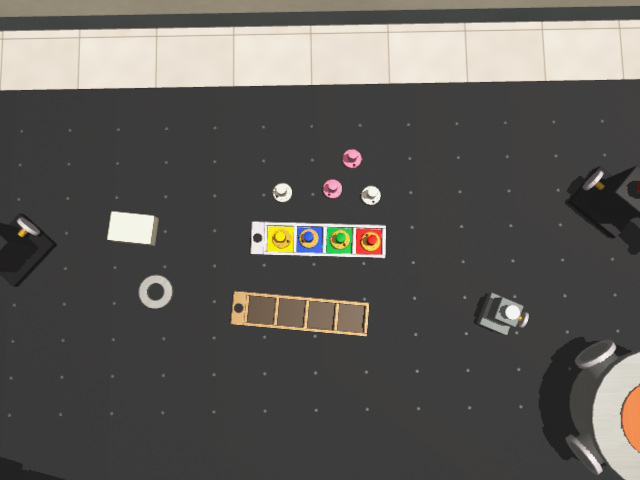

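View pics/side0.png

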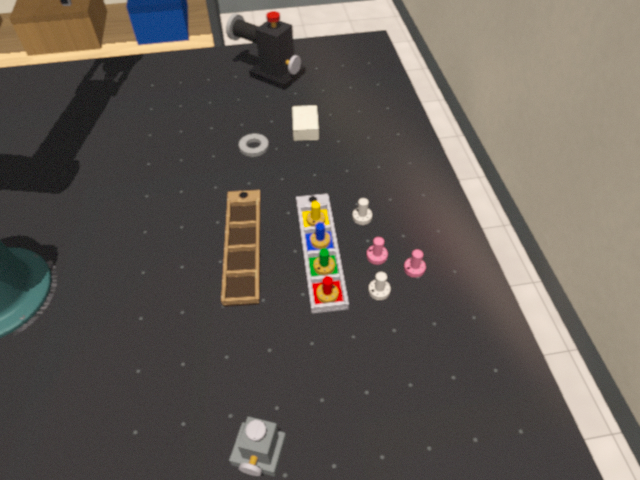

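The top view shows the storage rack from (252,238) to (386,240), with yellow, blue, green and red pucks from its black dot at (258,238). The loading rack runs from (233,308) to (368,320), dot at (238,308). The white and pink lookalikes stand loose at (283,192), (371,195), (333,188) and (352,158). I'll enlarge to measure.

Run:
```python
import cv2
t=cv2.imread("pics/top0.png")[210:350,222:397]; cv2.imwrite("pics/top0z.png",cv2.resize(t,None,fx=4.5,fy=4.2857,interpolation=cv2.INTER_CUBIC) if 0 else cv2.resize(t,None,fx=4,fy=4,interpolation=cv2.INTER_CUBIC))
s=cv2.imread("pics/side0.png")[182:322,212:362]; cv2.imwrite("pics/side0z.png",cv2.resize(s,None,fx=4,fy=4,interpolation=cv2.INTER_CUBIC))
```

```text
(no output)
```

View pics/top0z.png

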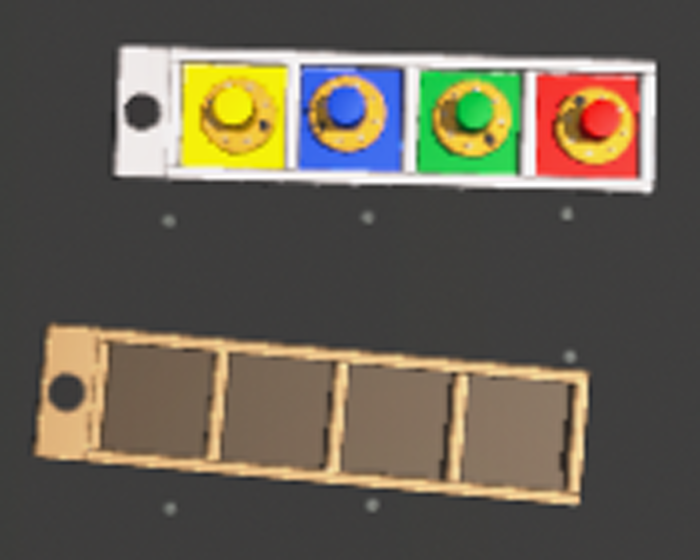

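View pics/side0z.png

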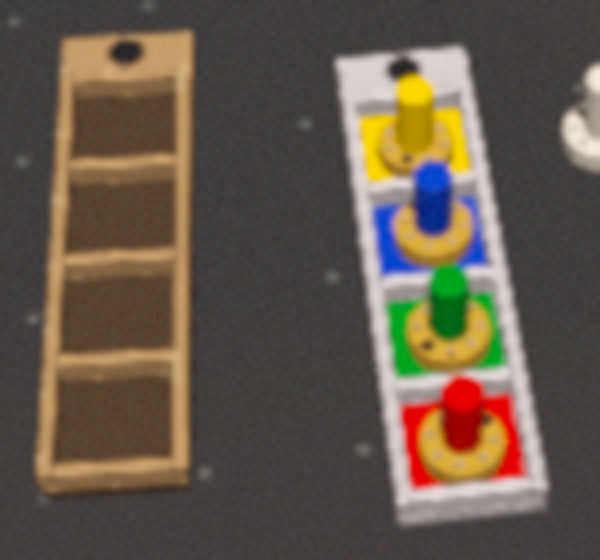

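From the dot end the storage order is yellow, blue, green, red (top crop pucks at about x = 235, 348, 474 and 602). The loading rack is empty and its dot is also at the left. Next I compute the poses from both cameras.

```bash
cat > h.py <<'E'
import numpy as np
from workcell import viewer
_c={}
def cam(n):
    if n not in _c: _c[n]=viewer.read_camera(n)
    return _c[n]
def proj(n,P):
    d=cam(n);V=d["view"];f=240/np.tan(np.radians(d["vertical_fov"]/2))
    p=np.c_[np.atleast_2d(P),np.ones(len(np.atleast_2d(P)))]@V.T
    return np.c_[d["cx"]+f*p[:,0]/-p[:,2], d["cy"]+f*p[:,1]/p[:,2]]
def back(n,uv,z):
    d=cam(n);V=d["view"];f=240/np.tan(np.radians(d["vertical_fov"]/2))
    R=V[:3,:3];c=-R.T@V[:3,3];o=[]
    for u,v in np.atleast_2d(uv):
        r=R.T@np.array([(u-d["cx"])/f,-(v-d["cy"])/f,-1]);o.append(c+r*(z-c[2])/r[2])
    return np.array(o)
def zt(p): return (np.array(p)+.5)/4-.5+[222,210]
def zs(p): return (np.array(p)+.5)/4-.5+[212,182]
E
python3 - <<'E'
from h import *
np.set_printoptions(precision=4,suppress=True)
from scipy.optimize import least_squares
# order: +y(+x side),(+y -x),( -y -x),(-y +x)
L=np.array([[.034,.153],[-.034,.153],[-.034,-.127],[.034,-.127]])
T={'sto':[(118,45),(114,176),(652,192),(656,62)],'load':[(49,325),(36,457),(578,503),(588,372)]}
S={'sto':[(465,46),(336,58),(400,505),(545,490)],'load':[(193,32),(62,38),(40,475),(188,470)]}
for k in T:
  for n,pts in (('top',zt(T[k])),('side',zs(S[k]))):
    W=back(n,pts,.02)
    f=lambda p:((L@np.array([[np.cos(p[2]),np.sin(p[2])],[-np.sin(p[2]),np.cos(p[2])]])+p[:2])-W[:,:2]).ravel()
    r=least_squares(f,[.5,0,0]); print(k,n,r.x,'res mm',np.abs(r.fun*1000).round(1), 'len',np.linalg.norm(W[0]-W[3]),np.linalg.norm(W[0]-W[1]))
    c,s=np.cos(r.x[2]),np.sin(r.x[2])
    for y in (.093,.031,-.031,-.093): print('   ',y,[round(r.x[0]-s*y,4),round(r.x[1]+c*y,4)])
gt=back('top',zt([(235,106),(348,108),(474,110),(602,119)]),.058)
gs=back('side',zs([(415,88),(433,173),(449,277),(463,390)]),.058)
dt=back('top',zt([(239,116),(347,115),(472,119),(595,126)]),.020)
print(gt,gs,dt)
for n in('top','side'):
  V=cam(n)['view'];print(-V[:3,:3].T@V[:3,3])
E
```

```text
sto top [ 0.6291 -0.0224 -0.0484] res mm [0.4 0.8 0.4 0.2 0.1 0.1 0.  0.7] len 0.28152955437002936 0.06880343424381874
    0.093 [np.float64(0.6336), np.float64(0.0705)]
    0.031 [np.float64(0.6306), np.float64(0.0086)]
    -0.031 [np.float64(0.6276), np.float64(-0.0533)]
    -0.093 [np.float64(0.6246), np.float64(-0.1153)]
sto side [ 0.6287 -0.0235 -0.0463] res mm [0.9 1.2 0.9 1.6 0.8 1.1 0.9 1.7] len 0.28300743023925684 0.06988674980723385
    0.093 [np.float64(0.633), np.float64(0.0694)]
    0.031 [np.float64(0.6302), np.float64(0.0075)]
    -0.031 [np.float64(0.6273), np.float64(-0.0545)]
    -0.093 [np.float64(0.6244), np.float64(-0.1164)]
load top [ 0.4763  0.0175 -0.1022] res mm [0.2 0.4 0.1 0.7 0.6 0.6 0.5 0.6] len 0.27900853329282127 0.06766311396031181
    0.093 [np.float64(0.4858), np.float64(0.11)]
    0.031 [np.float64(0.4795), np.float64(0.0483)]
    -0.031 [np.float64(0.4731), np.float64(-0.0134)]
    -0.093 [np.float64(0.4668), np.float64(-0.075)]
load side [ 0.4764  0.017  -0.1031] res mm [1.2 0.1 1.5 0.9 0.4 0.7 0.2 1.5] len 0.2815237084831007 0.07084799910385271
    0.093 [np.float64(0.486), np.float64(0.1095)]
    0.031 [np.float64(0.4796), np.float64(0.0479)]
    -0.031 [np.float64(0.4732), np.float64(-0.0138)]
    -0.093 [np.float64(0.4668), np.float64(-0.0755)]
[[ 0.6332  0.0659  0.058 ]
 [ 0.6312  0.0089  0.058 ]
 [ 0.629  -0.0546  0.058 ]
 [ 0.6233 -0.119   0.058 ]] [[ 0.6337  0.0681  0.058 ]
 [ 0.633   0.0106  0.058 ]
 [ 0.6294 -0.0541  0.058 ]
 [ 0.6243 -0.1186  0.058 ]] [[ 0.6324  0.0666  0.02  ]
 [ 0.6319  0.0103  0.02  ]
 [ 0.6287 -0.0548  0.02  ]
 [ 0.6239 -0.1188  0.02  ]]
[ 0.501  -0.0136  1.179 ]
[ 0.5252 -0.6458  0.8295]
```

Both cameras agree within about 2 mm and the rack sizes match. Grips from the dot are Y (0.633, 0.067), B (0.632, 0.010), G (0.629, -0.0545) and R (0.624, -0.119). I'll grasp with the jaws across the row so they clear the neighbours, and work out the first move.

```bash
cat > m.py <<'E'
import numpy as np,sys
from scipy.spatial.transform import Rotation as Ro
from workcell import read_state
np.set_printoptions(precision=4,suppress=True)
YAW=-0.07
def go(p,pos=None,rot=None,sign=None):
    s=read_state();pos=s['tool_pos'] if pos is None else pos
    R=Ro.from_rotvec(s['tcp_rot'] if rot is None else rot)
    best=None
    for sg in ((1,-1) if sign is None else (sign,)):
        y=sg*np.array([np.cos(YAW),np.sin(YAW),0]);z=np.array([0,0,-1.]);x=np.cross(y,z)
        T=Ro.from_matrix(np.c_[x,y,z]); rv=(R.inv()*T).as_rotvec()
        print(sg,'shift mm',R.inv().apply(np.array(p)-pos)*1000,'turn',rv)
    return R
E
python3 - <<'E'
from m import *
s=read_state();print(Ro.from_rotvec(s['tcp_rot']).as_matrix())
go([.633,.067,.15])
E
```

```text
[[-0.9707  0.2404 -0.0004]
 [ 0.2404  0.9707 -0.0014]
 [ 0.     -0.0015 -1.    ]]
1 shift mm [-598.3294 -457.1797   81.0536] turn [-0.0013  0.001   1.398 ]
-1 shift mm [-598.3294 -457.1797   81.0536] turn [-0.0011 -0.0013 -1.7436]
```

```bash
python3 -m crank '-50 -38 0 0 0 0.12 0; -100 -76 0 0 0 0.24 0; -150 -115 0 0 0 0.35 0; -200 -153 0 0 0 0.47 0; -250 -191 0 0 0 0.58 0; -300 -229 0 0 0 0.7 0; -350 -267 0 0 0 0.82 0; -400 -305 20 0 0 0.94 0; -450 -344 40 0 0 1.05 0; -500 -382 60 0 0 1.17 0; -550 -420 80 0 0 1.28 0; -598 -457 81 0 0 1.398 0; -598 -457 81 0 0 1.398 0; -598 -457 81 0 0 1.398 0; -598 -457 81 0 0 1.398 0' 40
python3 - <<'E'
from m import *
go([.633,.067,.028]);print(read_state()['q'],read_state()['time'])
E
```

```text
time: 2.08
tool_pos: [0.632, 0.0691, 0.1504]
tcp_rot: [-2.296, -2.143, 0.0]
wrist_force: [0.1, -0.5, -0.0]
width: 0.998
1 shift mm [ -2.1142   1.2185 122.3814] turn [-0.0006 -0.0005  0.0015]
-1 shift mm [ -2.1142   1.2185 122.3814] turn [ 0.0008 -0.001  -3.1401]
[0.0694 0.2512 1.7737 0.0007 1.1172 0.1377] 2.075
```

```bash
python3 -m crank '-1 1 25 0 0 0 0; -1 1 50 0 0 0 0; -1 1 50 0 0 0 0; -1 1 50 0 0 0 0'
python3 - <<'E'
from m import *
go([.633,.067,.028]);
from workcell import viewer
import cv2
a=viewer.read_camera("side")["pixels"][150:330,230:430,::-1];b=viewer.read_camera("top")["pixels"][180:300,180:420,::-1]
cv2.imwrite("pics/a1.png",cv2.resize(a,None,fx=3.3,fy=3.3));
E
```

```text
time: 2.58
tool_pos: [0.6339, 0.0679, 0.1014]
tcp_rot: [2.296, 2.144, 0.002]
wrist_force: [0.3, 1.0, 1.3]
width: 1.001
1 shift mm [-1.0144 -0.931  73.4391] turn [ 0.0012 -0.0003  0.0016]
-1 shift mm [-1.0144 -0.931  73.4391] turn [ 0.0005  0.0018 -3.14  ]
```

View pics/a1.png

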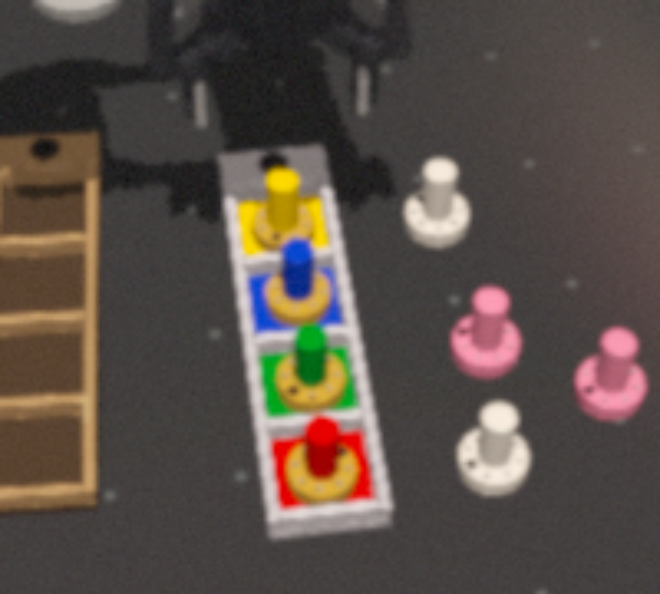

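The fingers at (200,100) and (362,90) straddle the yellow grip at (282,195). The white lookalike at (437,200) is well clear. Descend and grip.

```bash
python3 -m crank '-1 0 30 0 0 0 0; -1 0 55 0 0 0 0; -1 0 73 0 0 0 0; -1 0 73 0 0 0 0; -1 0 73 0 0 0 255; -1 0 73 0 0 0 255; -1 0 73 0 0 0 255; -1 0 73 0 0 0 255; -1 0 73 0 0 0 255; -1 0 73 0 0 0 255; -1 0 73 0 0 0 255' 40
python3 - <<'E'
from m import *
print(read_state()['tool_pos'])
E
```

```text
time: 4.05
tool_pos: [0.6342, 0.0658, 0.028]
tcp_rot: [2.297, 2.142, 0.001]
wrist_force: [-0.6, 0.1, 5.5]
width: 0.223
[0.6342 0.0658 0.028 ]
```

```bash
python3 -m crank '0 0 -5 0 0 0 255; 0 0 -20 0 0 0 255; 0 0 -50 0 0 0 255; 0 0 -80 0 0 0 255; 0 0 -80 0 0 0 255; 0 0 -80 0 0 0 255'
python3 - <<'E'
from m import *
go([.4668,-.0755,.108])
from workcell import viewer
import cv2
a=viewer.read_camera("side")["pixels"][110:330,210:430,::-1]
cv2.imwrite("pics/a2.png",cv2.resize(a,None,fx=2.7,fy=2.7));
E
```

```text
time: 4.8
tool_pos: [0.6331, 0.0657, 0.1066]
tcp_rot: [-2.297, -2.142, 0.001]
wrist_force: [-0.6, -0.6, -1.8]
width: 0.213
1 shift mm [-152.5134 -156.0015   -1.2383] turn [-0.001   0.0001 -0.    ]
-1 shift mm [-152.5134 -156.0015   -1.2383] turn [0.0002 0.0015 3.1416]
```

View pics/a2.png

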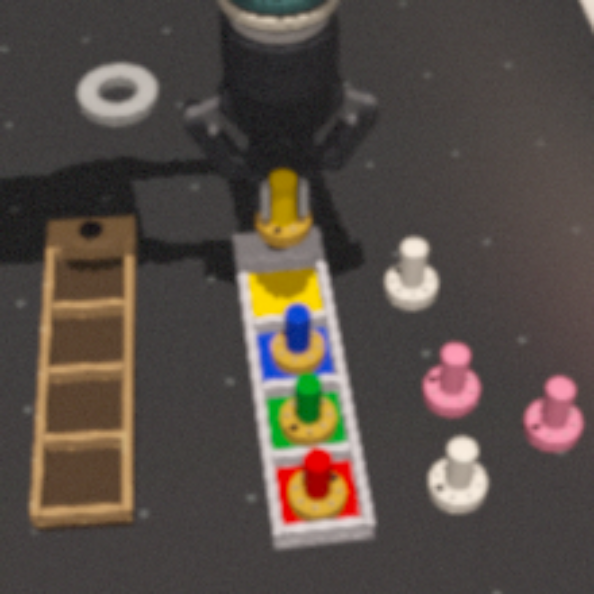

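The yellow puck hangs upright in the fingers at (283,215), its pad empty at (285,292). Moving over the last loading pocket and lowering.

```bash
python3 -m crank '-30 -31 -1 0 0 0 255; -70 -72 -1 0 0 0 255; -110 -113 -1 0 0 0 255; -140 -145 -1 0 0 0 255; -152.5 -156 -1 0 0 0 255; -152.5 -156 -1 0 0 0 255; -152.5 -156 25 0 0 0 255; -152.5 -156 50 0 0 0 255; -152.5 -156 65 0 0 0 255; -152.5 -156 74 0 0 0 255; -152.5 -156 77 0 0 0 255; -152.5 -156 79 0 0 0 255; -152.5 -156 79 0 0 0 255; -152.5 -156 79 0 0 0 255'
python3 - <<'E'
from m import *
go([.4668,-.0755,.026])
from workcell import viewer
import cv2
a=viewer.read_camera("side")["pixels"][170:330,200:400,::-1]
cv2.imwrite("pics/a3.png",cv2.resize(a,None,fx=3.3,fy=3.3));
E
```

```text
time: 6.6
tool_pos: [0.4679, -0.0756, 0.0289]
tcp_rot: [2.297, 2.142, 0.001]
wrist_force: [0.3, 0.4, -1.2]
width: 0.22
1 shift mm [ 0.0244 -1.1215  2.8607] turn [ 0.0011  0.0002 -0.0001]
-1 shift mm [ 0.0244 -1.1215  2.8607] turn [ 0.0002 -0.0018  3.1415]
```

View pics/a3.png

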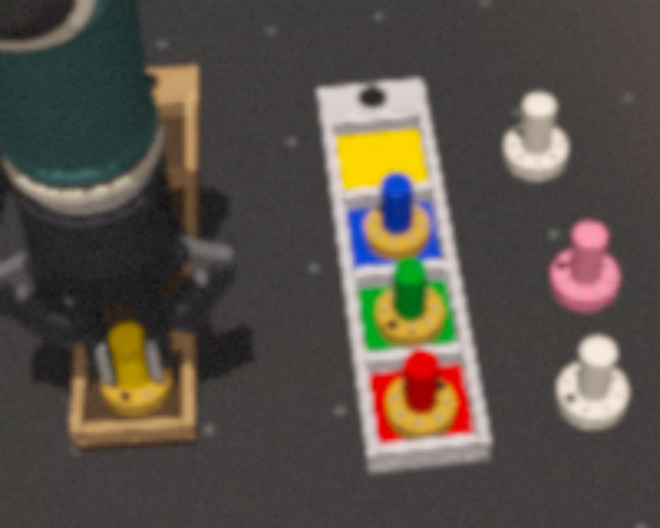

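The yellow puck is inside the last pocket at (135,385), still hanging (force -1.2 N). Ease down to contact.

```bash
python3 -m crank '0 0 1 0 0 0 255; 0 0 2 0 0 0 255; 0 0 3 0 0 0 255; 0 0 3 0 0 0 255'
```

```text
time: 7.15
tool_pos: [0.4675, -0.0755, 0.026]
tcp_rot: [-2.298, -2.142, 0.0]
wrist_force: [-2.7, 0.7, 6.0]
width: 0.219
```

Contact (+6 N). Release and rise straight up.

```bash
python3 -m crank '0 0 0 0 0 0 200; 0 0 0 0 0 0 150; 0 0 0 0 0 0 80; 0 0 0 0 0 0 0; 0 0 0 0 0 0 0; 0 0 0 0 0 0 0; 0 0 -30 0 0 0 0; 0 0 -60 0 0 0 0; 0 0 -85 0 0 0 0; 0 0 -85 0 0 0 0'
python3 - <<'E'
from m import *
go([.632,.010,.11])
from workcell import viewer
import cv2
a=viewer.read_camera("side")["pixels"][170:330,200:400,::-1]
cv2.imwrite("pics/a4.png",cv2.resize(a,None,fx=3.3,fy=3.3));
E
```

```text
time: 8.4
tool_pos: [0.4695, -0.0759, 0.1125]
tcp_rot: [2.295, 2.139, 0.005]
wrist_force: [1.1, 0.7, -0.2]
width: 0.995
1 shift mm [ 97.0416 156.0617   3.268 ] turn [0.0052 0.0008 0.    ]
-1 shift mm [ 97.0416 156.0617   3.268 ] turn [-0.0012  0.0082 -3.1416]
```

View pics/a4.png

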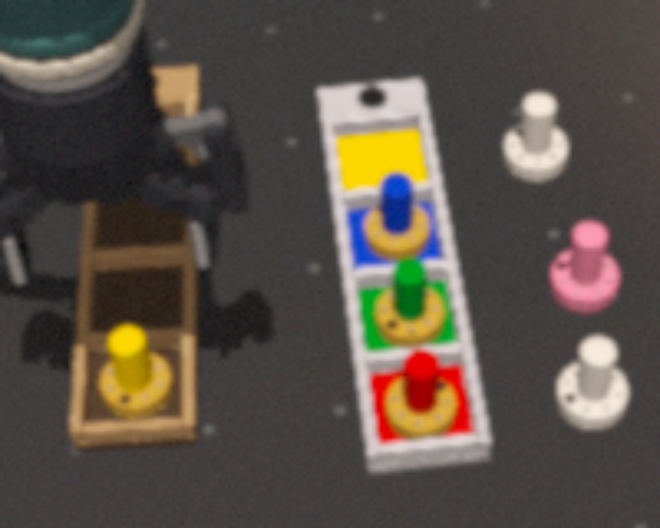

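Yellow stands flat in the last pocket at (135,370). Blue is next.

```bash
python3 -m crank '20 31 0 0 0 0 0; 45 72 0 0 0 0 0; 72 115 0 0 0 0 0; 90 145 0 0 0 0 0; 97 156 3 0 0 0 0; 97 156 3 0 0 0 0; 97 156 3 0 0 0 0'
python3 - <<'E'
from m import *
go([.632,.010,.028])
from workcell import viewer
import cv2
a=viewer.read_camera("side")["pixels"][150:310,230:430,::-1]
cv2.imwrite("pics/b1.png",cv2.resize(a,None,fx=3.3,fy=3.3));
E
```

```text
time: 9.32
tool_pos: [0.628, 0.0098, 0.1063]
tcp_rot: [-2.297, -2.141, 0.003]
wrist_force: [-0.3, -0.3, 0.4]
width: 0.999
1 shift mm [ 0.5216  4.1291 78.2566] turn [-0.0026  0.0004 -0.0005]
-1 shift mm [ 0.5216  4.1291 78.2566] turn [0.0006 0.0041 3.1411]
```

View pics/b1.png

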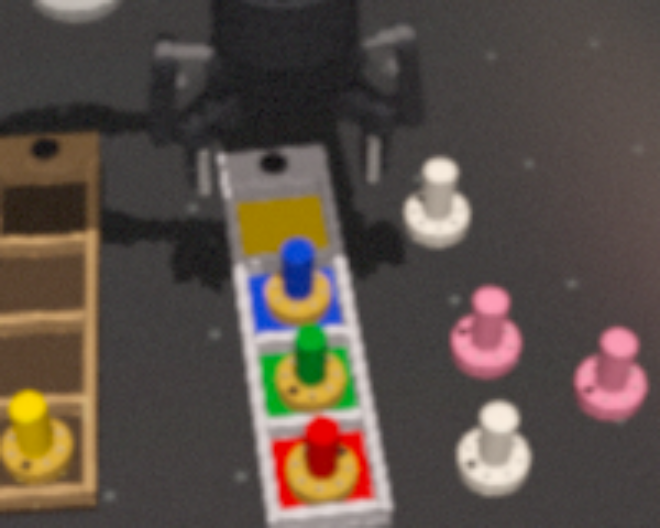

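The fingers straddle the blue grip (298,265), about 4 mm to the near side by the reading. I'll correct that on the way down.

```bash
python3 -m crank '0 4 30 0 0 0 0; 0 4 55 0 0 0 0; 0 4 73 0 0 0 0; 0 4 78 0 0 0 0; 0 4 78 0 0 0 0; 0 4 78 0 0 0 0'
python3 - <<'E'
from m import *
go([.632,.010,.028])
E
```

```text
time: 10.12
tool_pos: [0.6348, 0.0101, 0.0305]
tcp_rot: [2.297, 2.141, 0.002]
wrist_force: [-0.4, 1.0, -0.0]
width: 1.001
1 shift mm [-0.2592 -2.8197  2.5336] turn [ 0.0021 -0.0001  0.    ]
-1 shift mm [-0.2592 -2.8197  2.5336] turn [ 0.0001  0.0033 -3.1416]
```

```bash
python3 -m crank '0 -2.5 2.5 0 0 0 0; 0 -2.5 2.5 0 0 0 255; 0 -2.5 2.5 0 0 0 255; 0 -2.5 2.5 0 0 0 255; 0 -2.5 2.5 0 0 0 255; 0 -2.5 2.5 0 0 0 255; 0 -2.5 2.5 0 0 0 255; 0 -2.5 2.5 0 0 0 255'
python3 - <<'E'
from m import *
go([.4731,-.0136,.026])
E
```

```text
time: 11.12
tool_pos: [0.6317, 0.0103, 0.027]
tcp_rot: [2.297, 2.142, 0.001]
wrist_force: [1.6, 0.4, 2.7]
width: 0.219
1 shift mm [ -34.9092 -156.5598    0.9066] turn [ 0.0008 -0.     -0.    ]
-1 shift mm [ -34.9092 -156.5598    0.9066] turn [-0.0001 -0.0012  3.1416]
```

Gripped (19 mm). Lift, carry to the third pocket and lower to just above the floor.

```bash
python3 -m crank '0 0 -5 0 0 0 255; 0 0 -30 0 0 0 255; 0 0 -60 0 0 0 255; 0 0 -80 0 0 0 255; 0 0 -80 0 0 0 255; -7 -31 -80 0 0 0 255; -16 -72 -80 0 0 0 255; -25 -113 -80 0 0 0 255; -32 -145 -80 0 0 0 255; -35 -156.5 -80 0 0 0 255; -35 -156.5 -80 0 0 0 255; -35 -156.5 -80 0 0 0 255; -35 -156.5 -55 0 0 0 255; -35 -156.5 -30 0 0 0 255; -35 -156.5 -15 0 0 0 255; -35 -156.5 -5 0 0 0 255; -35 -156.5 -2 0 0 0 255; -35 -156.5 -1 0 0 0 255; -35 -156.5 -1 0 0 0 255'
python3 - <<'E'
from m import *
go([.4731,-.0136,.025])
from workcell import viewer
import cv2
a=viewer.read_camera("side")["pixels"][170:330,200:400,::-1]
cv2.imwrite("pics/b3.png",cv2.resize(a,None,fx=3.3,fy=3.3));
E
```

```text
time: 13.5
tool_pos: [0.4734, -0.0137, 0.0284]
tcp_rot: [2.297, 2.142, 0.001]
wrist_force: [-0.0, -1.1, -1.9]
width: 0.225
1 shift mm [ 0.1243 -0.3119  3.4015] turn [ 0.0013  0.     -0.    ]
-1 shift mm [ 0.1243 -0.3119  3.4015] turn [ 0.0001 -0.002   3.1416]
```

View pics/b3.png

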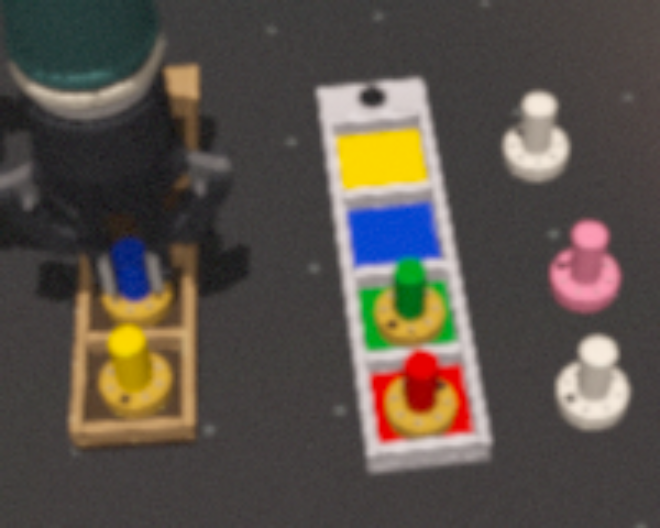

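The blue puck hangs in the third pocket at (135,295). Ease down.

```bash
python3 -m crank '0 0 1 0 0 0 255; 0 0 2 0 0 0 255; 0 0 3 0 0 0 255; 0 0 3 0 0 0 255'
```

```text
time: 14.05
tool_pos: [0.4728, -0.0137, 0.025]
tcp_rot: [-2.298, -2.142, 0.0]
wrist_force: [-0.6, 0.6, 1.6]
width: 0.223
```

```bash
python3 -m crank '0 0 0.5 0 0 0 200; 0 0 0.5 0 0 0 150; 0 0 0.5 0 0 0 80; 0 0 0.5 0 0 0 0; 0 0 0.5 0 0 0 0; 0 0 0.5 0 0 0 0; 0 0 -30 0 0 0 0; 0 0 -60 0 0 0 0; 0 0 -85 0 0 0 0; 0 0 -85 0 0 0 0; 0 0 -85 0 0 0 0; 0 0 -85 0 0 0 0'
python3 - <<'E'
from m import *
go([.629,-.0545,.11])
from workcell import viewer
import cv2
a=viewer.read_camera("side")["pixels"][170:330,200:400,::-1]
cv2.imwrite("pics/b4.png",cv2.resize(a,None,fx=3.3,fy=3.3));
E
```

```text
time: 15.55
tool_pos: [0.4716, -0.0136, 0.1083]
tcp_rot: [-2.296, -2.141, 0.003]
wrist_force: [-0.2, -0.0, -0.0]
width: 1.002
1 shift mm [-29.8085 159.9098  -2.175 ] turn [-0.0028 -0.     -0.    ]
-1 shift mm [-29.8085 159.9098  -2.175 ] turn [-0.0001  0.0044  3.1415]
```

View pics/b4.png

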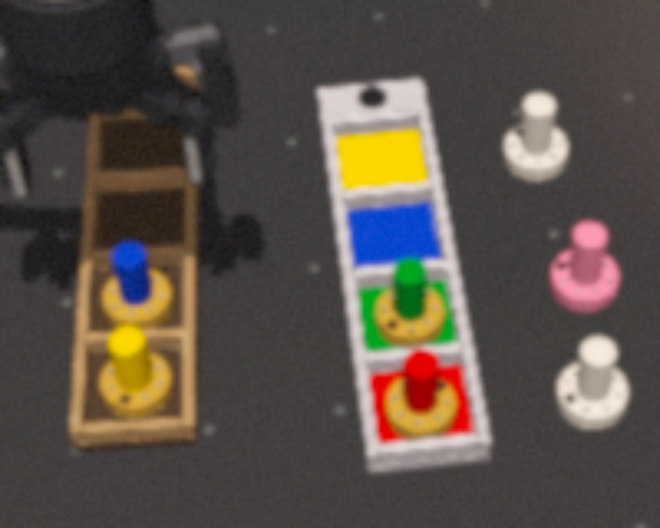

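Blue stands flat in pocket three (135,290). Now green.

```bash
python3 -m crank '-6 31 -2 0 0 0 0; -13 72 -2 0 0 0 0; -21 115 -2 0 0 0 0; -27 147 -2 0 0 0 0; -30 159 -2 0 0 0 0; -30 159 -2 0 0 0 0; -30 159 -2 0 0 0 0; -30 159 -2 0 0 0 0; -30 159 25 0 0 0 0; -30 159 50 0 0 0 0; -30 159 70 0 0 0 0; -30 159 79 0 0 0 0; -30 159 79 0 0 0 0; -30 159 79 0 0 0 0; -30 159 79 0 0 0 0'
python3 - <<'E'
from m import *
go([.629,-.0545,.028])
from workcell import viewer
import cv2
a=viewer.read_camera("side")["pixels"][170:330,230:430,::-1]
cv2.imwrite("pics/g1.png",cv2.resize(a,None,fx=3.3,fy=3.3));
E
```

```text
time: 17.48
tool_pos: [0.6302, -0.0549, 0.0319]
tcp_rot: [2.297, 2.141, 0.002]
wrist_force: [-0.3, -0.4, 0.6]
width: 1.002
1 shift mm [ 0.269  -1.2496  3.929 ] turn [ 0.002   0.0001 -0.    ]
-1 shift mm [ 0.269  -1.2496  3.929 ] turn [ 0.0002 -0.0031  3.1416]
```

View pics/g1.png

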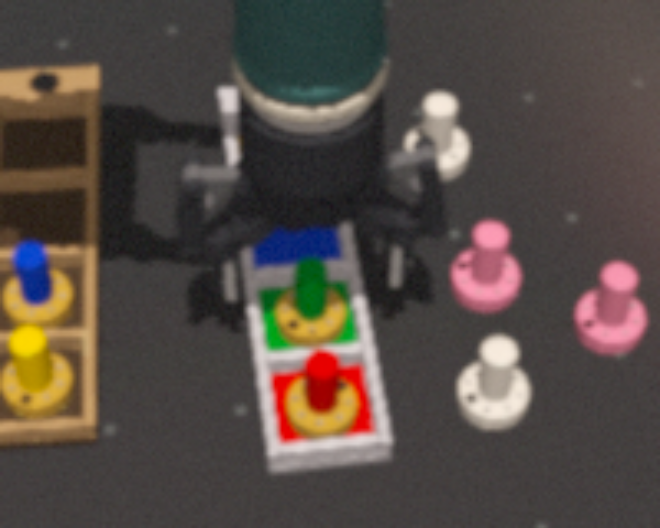

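The pads straddle the green grip at (311,285) evenly. Lower 4 mm and close.

```bash
python3 -m crank '0 -1 4 0 0 0 0; 0 -1 4 0 0 0 0; 0 -1 4 0 0 0 255; 0 -1 4 0 0 0 255; 0 -1 4 0 0 0 255; 0 -1 4 0 0 0 255; 0 -1 4 0 0 0 255; 0 -1 4 0 0 0 255; 0 -1 4 0 0 0 255'
python3 - <<'E'
from m import *
go([.4795,.0481,.026])
E
```

```text
time: 18.65
tool_pos: [0.6285, -0.0547, 0.027]
tcp_rot: [2.298, 2.142, 0.0]
wrist_force: [0.2, -0.8, 1.2]
width: 0.226
1 shift mm [  92.1078 -155.8388    0.9276] turn [0.0004 0.     0.    ]
-1 shift mm [  92.1078 -155.8388    0.9276] turn [-0.0001  0.0007 -3.1416]
```

```bash
python3 -m crank '0 0 -5 0 0 0 255; 0 0 -30 0 0 0 255; 0 0 -60 0 0 0 255; 0 0 -80 0 0 0 255; 0 0 -80 0 0 0 255; 18 -31 -80 0 0 0 255; 42 -72 -80 0 0 0 255; 66 -113 -80 0 0 0 255; 85 -145 -80 0 0 0 255; 92 -156 -80 0 0 0 255; 92 -156 -80 0 0 0 255; 92 -156 -80 0 0 0 255; 92 -156 -55 0 0 0 255; 92 -156 -30 0 0 0 255; 92 -156 -15 0 0 0 255; 92 -156 -5 0 0 0 255; 92 -156 -2 0 0 0 255; 92 -156 -1 0 0 0 255; 92 -156 -1 0 0 0 255'
python3 - <<'E'
from m import *
go([.4795,.0481,.025])
from workcell import viewer
import cv2
a=viewer.read_camera("side")["pixels"][170:330,200:400,::-1]
cv2.imwrite("pics/g3.png",cv2.resize(a,None,fx=3.3,fy=3.3));
E
```

```text
time: 21.02
tool_pos: [0.4798, 0.0481, 0.0284]
tcp_rot: [2.297, 2.142, 0.002]
wrist_force: [0.3, 0.5, -0.8]
width: 0.222
1 shift mm [-0.0115 -0.2554  3.43  ] turn [ 0.0013 -0.0001  0.0001]
-1 shift mm [-0.0115 -0.2554  3.43  ] turn [ 0.0002  0.002  -3.1415]
```

View pics/g3.png

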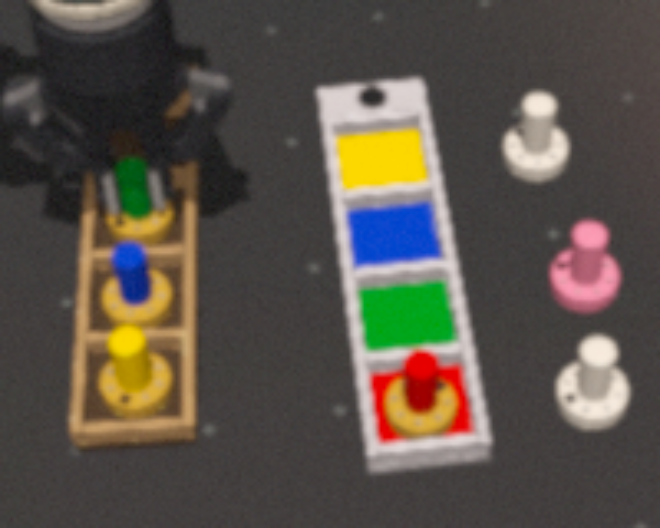

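Green is in the second pocket at (138,210), just above the floor. Set it down.

```bash
python3 -m crank '0 0 1 0 0 0 255; 0 0 2 0 0 0 255; 0 0 3 0 0 0 255; 0 0 3.5 0 0 0 255; 0 0 3.5 0 0 0 255'
```

```text
time: 21.7
tool_pos: [0.4792, 0.0481, 0.0249]
tcp_rot: [-2.298, -2.142, 0.0]
wrist_force: [-2.4, 0.2, 5.2]
width: 0.215
```

```bash
python3 -m crank '0 0 0 0 0 0 200; 0 0 0 0 0 0 150; 0 0 0 0 0 0 80; 0 0 0 0 0 0 0; 0 0 0 0 0 0 0; 0 0 0 0 0 0 0; 0 0 -30 0 0 0 0; 0 0 -60 0 0 0 0; 0 0 -85 0 0 0 0; 0 0 -85 0 0 0 0; 0 0 -85 0 0 0 0; 0 0 -85 0 0 0 0'
python3 - <<'E'
from m import *
go([.624,-.1187,.11])
from workcell import viewer
import cv2
a=viewer.read_camera("side")["pixels"][170:330,200:400,::-1]
cv2.imwrite("pics/g4.png",cv2.resize(a,None,fx=3.3,fy=3.3));
E
```

```text
time: 23.2
tool_pos: [0.4779, 0.048, 0.1078]
tcp_rot: [-2.297, -2.141, 0.003]
wrist_force: [-0.1, 0.3, 0.4]
width: 0.997
1 shift mm [-156.0409  157.4101   -2.6276] turn [-0.0027  0.0003 -0.    ]
-1 shift mm [-156.0409  157.4101   -2.6276] turn [0.0005 0.0043 3.1416]
```

View pics/g4.png

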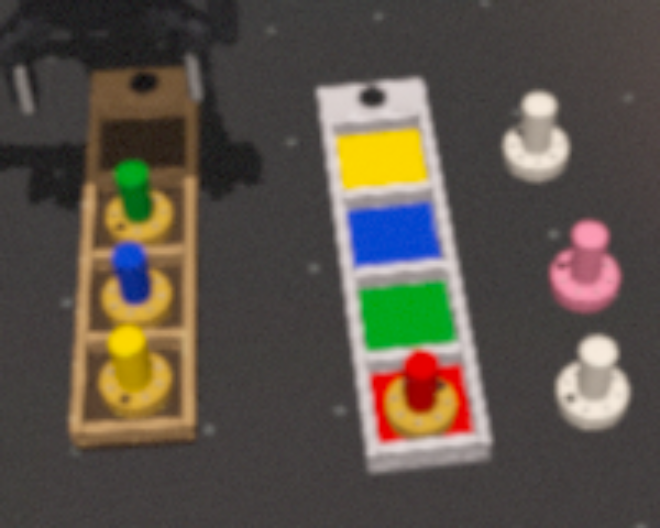

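Green stands flat in pocket two (138,210). Now red.

```bash
python3 -m crank '-30 31 -2 0 0 0 0; -70 71 -2 0 0 0 0; -110 112 -2 0 0 0 0; -145 146 -2 0 0 0 0; -156 157 -2 0 0 0 0; -156 157 -2 0 0 0 0; -156 157 -2 0 0 0 0; -156 157 -2 0 0 0 0; -156 157 25 0 0 0 0; -156 157 50 0 0 0 0; -156 157 70 0 0 0 0; -156 157 79 0 0 0 0; -156 157 79 0 0 0 0; -156 157 79 0 0 0 0; -156 157 79 0 0 0 0'
python3 - <<'E'
from m import *
go([.624,-.1187,.028])
from workcell import viewer
import cv2
a=viewer.read_camera("side")["pixels"][170:330,230:430,::-1]
cv2.imwrite("pics/r1.png",cv2.resize(a,None,fx=3.3,fy=3.3));
E
```

```text
time: 25.12
tool_pos: [0.6258, -0.1188, 0.0315]
tcp_rot: [2.297, 2.141, 0.002]
wrist_force: [0.5, 0.2, -0.9]
width: 1.0
1 shift mm [-0.0203 -1.7938  3.4595] turn [ 0.0021  0.0003 -0.0001]
-1 shift mm [-0.0203 -1.7938  3.4595] turn [ 0.0005 -0.0033  3.1415]
```

View pics/r1.png

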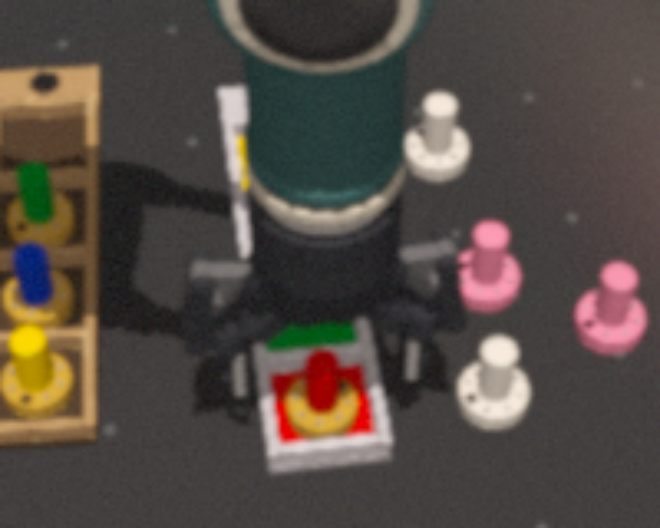

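The pads straddle the red grip at (322,380) and clear the white lookalike. Lower and close.

```bash
python3 -m crank '0 -1 4 0 0 0 0; 0 -1 4 0 0 0 0; 0 -1 4 0 0 0 255; 0 -1 4 0 0 0 255; 0 -1 4 0 0 0 255; 0 -1 4 0 0 0 255; 0 -1 4 0 0 0 255; 0 -1 4 0 0 0 255; 0 -1 4 0 0 0 255'
python3 - <<'E'
from m import *
go([.4859,.1098,.026])
E
```

```text
time: 26.3
tool_pos: [0.6239, -0.1185, 0.0264]
tcp_rot: [2.298, 2.142, 0.0]
wrist_force: [0.6, 0.6, 1.2]
width: 0.222
1 shift mm [ 218.0911 -153.6763    0.3636] turn [ 0.0003  0.     -0.    ]
-1 shift mm [ 218.0911 -153.6763    0.3636] turn [ 0.0001 -0.0004  3.1416]
```

```bash
python3 -m crank '0 0 -5 0 0 0 255; 0 0 -30 0 0 0 255; 0 0 -60 0 0 0 255; 0 0 -80 0 0 0 255; 0 0 -80 0 0 0 255; 35 -24 -80 0 0 0 255; 80 -56 -80 0 0 0 255; 125 -88 -80 0 0 0 255; 170 -120 -80 0 0 0 255; 205 -144 -80 0 0 0 255; 218 -154 -80 0 0 0 255; 218 -154 -80 0 0 0 255; 218 -154 -80 0 0 0 255; 218 -154 -55 0 0 0 255; 218 -154 -30 0 0 0 255; 218 -154 -15 0 0 0 255; 218 -154 -5 0 0 0 255; 218 -154 -2 0 0 0 255; 218 -154 -1 0 0 0 255; 218 -154 -1 0 0 0 255'
python3 - <<'E'
from m import *
go([.4859,.1098,.0245])
from workcell import viewer
import cv2
a=viewer.read_camera("side")["pixels"][170:330,200:400,::-1]
cv2.imwrite("pics/r3.png",cv2.resize(a,None,fx=3.3,fy=3.3));
E
```

```text
time: 28.8
tool_pos: [0.4861, 0.1099, 0.028]
tcp_rot: [2.297, 2.142, 0.002]
wrist_force: [0.2, 0.3, -1.4]
width: 0.221
1 shift mm [-0.1059 -0.1778  3.4524] turn [ 0.0013 -0.0003  0.0001]
-1 shift mm [-0.1059 -0.1778  3.4524] turn [ 0.0005  0.002  -3.1415]
```

View pics/r3.png

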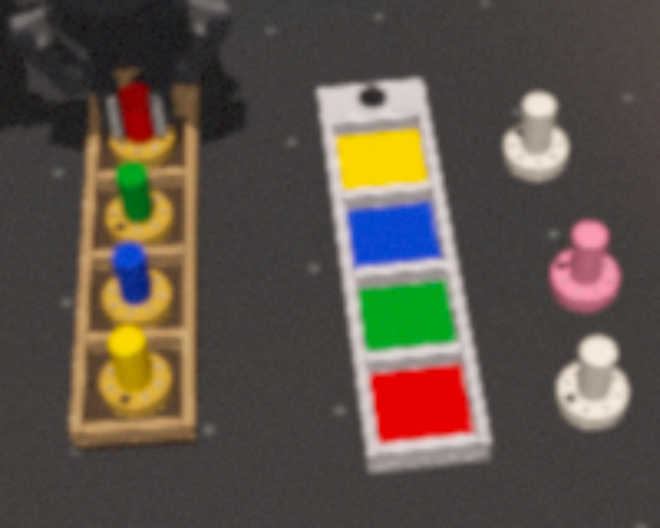

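Red is inside the first pocket at (140,135), just above the floor. Set it down.

```bash
python3 -m crank '0 0 1 0 0 0 255; 0 0 2 0 0 0 255; 0 0 3 0 0 0 255; 0 0 3.5 0 0 0 255; 0 0 3.5 0 0 0 255'
```

```text
time: 29.48
tool_pos: [0.4855, 0.1098, 0.0243]
tcp_rot: [-2.298, -2.142, 0.0]
wrist_force: [-1.6, 0.0, 4.0]
width: 0.221
```

Contact. Release, rise, and draw back to the left so the view is clear.

```bash
python3 -m crank '0 0 0 0 0 0 200; 0 0 0 0 0 0 150; 0 0 0 0 0 0 80; 0 0 0 0 0 0 0; 0 0 0 0 0 0 0; 0 0 0 0 0 0 0; 0 0 -30 0 0 0 0; 0 0 -60 0 0 0 0; 0 0 -110 0 0 0 0; 0 0 -160 0 0 0 0; 0 0 -180 0 0 0 0; 40 0 -200 0 0 0 0; 90 0 -200 0 0 0 0; 140 0 -200 0 0 0 0; 190 0 -200 0 0 0 0; 230 0 -200 0 0 0 0; 250 0 -200 0 0 0 0; 250 0 -200 0 0 0 0; 250 0 -200 0 0 0 0'
python3 - <<'E'
from workcell import viewer
import cv2
for n in ("side","top"): cv2.imwrite(f"pics/{n}9.png",viewer.read_camera(n)["pixels"][...,::-1])
t=cv2.imread("pics/top9.png")[210:350,222:397]; cv2.imwrite("pics/top9z.png",cv2.resize(t,None,fx=4,fy=4,interpolation=cv2.INTER_CUBIC))
E
```

```text
time: 31.85
tool_pos: [0.5029, 0.3579, 0.2236]
tcp_rot: [2.298, 2.141, -0.002]
wrist_force: [0.2, -0.5, -1.0]
width: 0.999
```

View pics/side9.png

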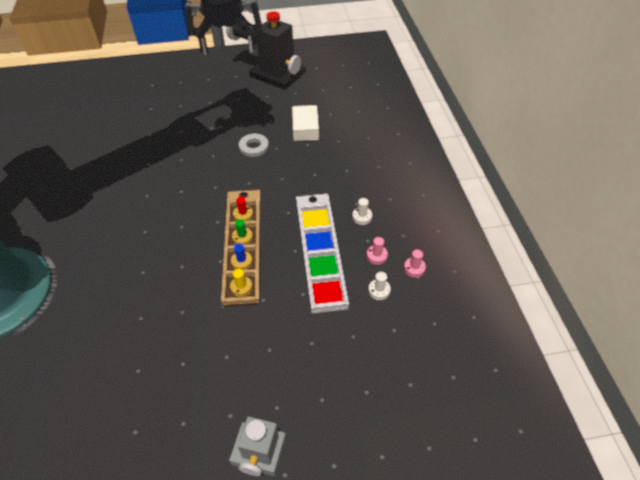

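View pics/top9z.png

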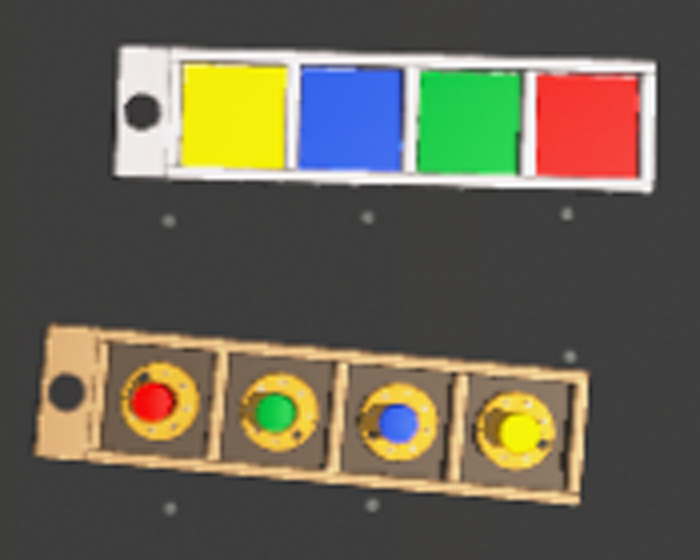

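The top crop shows red (160,400), green (279,412), blue (400,422) and yellow (516,430) centred in the loading pockets. Flange (254,145), carton (306,122) and positioner (257,445) in the side view are where they were. One quick numeric check, then I hand in.

Run:
```python
from h import *
from workcell import job
W=back('top',zt([(160,400),(279,412),(400,422),(516,430)]),.018)[:,:2]
th=-.1025;c,s=np.cos(th),np.sin(th)
print(((W-[.4763,.0173])@np.array([[c,-s],[s,c]])*1000).round(1))
print(job.finish_job())
```

```text
[[  0.4  92.1]
 [ -0.5  30.5]
 [ -0.3 -32. ]
 [  0.7 -91.8]]
the job is handed in; nothing more can be done
None
```

All four pucks are in the loading rack in reverse order and the job is handed in, at about 32 s of the 96 s. From the black dot, storage held yellow, blue, green, red; the loading rack now holds red, green, blue, yellow. Each puck was carried upright, lowered until it touched the pocket floor, and released.

- **Position:** in the last top picture the disc centres lie within about 1.2 mm of the pocket centres in rack x and y (limit 12 mm).
- **Standing:** all four look upright and flat, and the gripper is open and well clear. I judged this by eye and did not measure the tilt.
- **Bystanders:** the flange, micropositioner and carton are at the same pixels as at the start in the side picture. The pink and white lookalikes have not moved either.
- **Disagreements:** none of the checks failed. The two cameras placed the pucks and racks up to about 2 mm apart. The arm also read 4 mm off above the blue puck, which I corrected before gripping.

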